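Open a jar braced in a bench clamp

ROBOT

A 7-joint arm with a two-finger parallel gripper is mounted at the origin on a cart in front of the work surface, level with it; the furniture and walls round the work are solid. World frame = base frame: x ahead of the robot, y to its left, z up, the work surface at z = 0. Lengths are in m, angles in rad, forces in N, time in s.
With the tool pointing down it reaches from about 0.4 to 0.875 m from the base axis. Payload 19.3 kg.
Tool frame: the origin (TCP) lies midway between the tips of the shut fingers; the grasp point (between the pads) lies 19 mm behind it; z points along the fingers, y is the line along which they close (so a half turn about z gives the same grasp; the last joint's range is limited). The gripper opens to 85 mm and grips with 20 to 120 N. Pads are 22 mm wide; open, the fingers measure 114 mm over their backs; the gripper's body (76 mm by 85 mm) begins 54 mm behind the grasp point. The pads swing forward as they close: fully open they stand 13 mm farther back than shut.
Start: joints at [1.079, 0.521, -0.036, 1.599, 0.021, 1.021, -0.113], TCP at [0.256, -0.57, 0.231] pointing down, gripper open.
Joint ranges: [-2.91, 2.91], [-0.3, 2.13], [-1.5, 1.42], [0.17, 2.43], [-1.26, 4.41], [0.16, 1.93], [-2.52, 2.52]. Speed limits (rad/s): [1.89, 1.89, 2.39, 2.39, 3.01, 3.01, 3.01].

INTERFACE

Orientations are given as [roll, pitch, yaw] about the fixed x, y, z axes, in that order (R = Rz(yaw) Ry(pitch) Rx(roll)).
In Python, from workcell import bot gives the robot as it stands.
- The arm moves only by the tool move_arm, never from a script. Its argument "series" is a list of rows, each a list of 3 entries, a list of its own where there are three numbers: the shift along the tool's x, y, z in cm, then the turn, a rotation vector about the tool's x, y, z in rad, then the opening in per cent of the stroke, from 0 (shut) to 100 (fully open). A call has 1 to 20 rows; each row is the pose to reach, as a shift and turn from the pose commanded when the call began, along the tool's axes at that moment; what a row does not reach only later rows make up. A row lasts 1/12 s, in which the tool goes at most 41.7 mm and 7.16 degrees, less where a joint would pass 70% of its speed; a pose out of reach is approached as far as the arm can. A call with a gripper value outside its range is refused whole. The fingers move at their own pace and stop on an object; "squeeze" is the grip in N (left out, the last holds). Time passes only in rows, so rows that repeat a pose let the fingers close. It gives the time, the measured TCP pose, the force, the opening and the grip force at its end, in the units of the state.
- bot.observe(): the state, without advancing time (a new reading comes with each control period).
- bot.grab_frame(name): name is "side" or "top" or "wrist"; returns (picture, depth): 400x640x3 uint8, red, green, blue; 400x640 float32, m along the optical axis (not along the pixel's ray), 0 where there is no reading.
- bot.camera_params(name): a dict with "fovy" (degrees; the focal length in pixels is half the picture's height over the tangent of half this angle, whatever the lens; pixels are square), "cx", "cy" (the principal point, pixels), "R" (3x3) and "t" (3): a world point X has camera coordinates R X + t; the wrist camera has in their place "tool_from_camera" (4x4, takes a point from camera to tool coordinates, whose origin is the TCP and whose axes are the flange's). Camera axes: x right, y down, z forward; pixel columns grow to the right and rows downward; lengths in m; the calibration is good to about 2 mm. A picture is of the moment at which its call begins: read the wrist's pose just before it. camera_params takes no time and is no camera call.
- bot.job_done(): hands the job in; it is judged then, once.
Trained networks look in the newest picture that a camera, given by its name, has taken for a name from the list of things; names that differ only in an ending like _2 or _b are one class to them, and where a whole thing is asked for, a point or a joint stands for the part that bears it (a point fixed in the world has none). Each returns a list of dicts, best first, with "conf" (0 to 1); they miss things now and then, are a little off and sometimes report something else, mostly with a low value. They report only what shows in the picture. A call takes as long as a camera call. They do not tell look-alikes from the thing itself.
- bot.find_in(camera, thing): "bbox" ([left, top, right, bottom] in pixels, round what is visible of it).
- bot.trace(camera, thing): "mask" (400x640 bool, what is visible of it) and "bbox" ([left, top, right, bottom] in pixels, round what is visible of it).
The state is a dict: "clock": time; "qpos": joint angles; "qd": joint speeds; "joint_efforts": joint torques, N m; "position": TCP position; "tool_rot": TCP orientation; "force": force on the tool from outside, world axes, zero at the start; "moment": the same for the moment, N m; "grip_width": finger opening in m; "finger_force": force on a finger pad.
Only numpy, scipy, OpenCV 4.12 (cv2) and the standard library are available. Lean on these libraries where they do the work, as an engineer would, in place of code of your own. Each camera call takes 0.05 s, during which the arm holds its last target. There are 200 camera calls.

TASK

Slide the clamp's jaw up against the square jar until the jar is braced snugly between jaw and fence, then twist the tight cap anticlockwise (seen from above) and stop turning as soon as its lugs come free, about a sixth of a turn. Lift the cap straight up and finish holding it level just above the jar's mouth, about 2 to 3 cm higher than where it sat, with the jar still standing square in the closed clamp. The program ends with the cap still in the gripper; leave the tapes and the tin alone.

Things in the scene. Friction and masses are not known exactly. Their poses are not given: they have to be found in the camera images.
- clamp: Plywood clamping board, 120 (x) x 215 (y) x 15 mm, fixed on the worktop; its place varies, its jaw end points right (world -y) within 20 degrees. Origin: on the worktop under the centre of a jar that is clamped; x along the fence, y from the fence toward the jaw, z up. The fixed wooden fence (80 x 24 mm, top 57 mm above the worktop) has its inner face at y = -30 mm. The board spans y = -60 to +155 mm.
- jaw (a joint): Travel of the sliding jaw toward the fence in m: 0 = fully open (starts at 0 to 0.015), 0.040 = jar clamped snugly between jaw and fence, 0.050 = end stop with no jar. It moves along the board's -y, needs about 10 N to slide (about 15 N when it pushes the jar along) and stays where it is left.
- jaw_post (a point): Upright wooden grip post on the sliding jaw: 16 (board x) x 24 (board y) mm, running from 28 to 72 mm above the worktop. This point is on its axis, 55 mm above the worktop. At jaw travel q it is at board y = 126 mm - q. The jaw block between post and jar (70 mm wide in board x) has its top 57 mm above the worktop and its face 56 mm nearer the fence than the post's axis.
- jar: Loose white plastic jar, square body 60 x 60 mm, 58 mm high, about 0.3 kg, on the board between fence and jaw, a little askew and off the fence; the closing jaw pushes it to the fence and squares it. Origin: centre of its underside (15 mm above the worktop), z up, x and y square to its sides. Round neck, 44 mm outside, rising to 74.5 mm, with three lug ledges and stops.
- cap_center (a point): Centre of the loose round grey plastic cap on the jar: 62 mm diameter, 26 mm high (this point is half-way up, 13 mm above its lower edge), 60 g, on the jar's axis; closed, this point is 77 mm above the jar's underside (92 mm above the worktop). The solid upper 14 mm of the cap is the place to grip. z up.
- cap_mark (a point): Point on the cap 26 mm out from cap_center, at the same height, under the small raised bar on the cap's top. Seen in the jar's frame it starts at 10 to 26 degrees from the jar's x axis, anticlockwise. The lugs are free when it is between 68 and 105 degrees; at about 107 degrees the lugs run into the next stops. Clockwise there is a stop at about 8 degrees.
- masking_tape: Bystander: roll of masking tape lying flat, 104 mm diameter, 25 mm high, left of the clamp. Origin: centre of its underside.
- stain_tin: Bystander: small tin, 78 mm diameter, 77 mm high, right of the clamp. Origin: centre of its underside.
- electrical_tape: Bystander: small roll of black tape lying flat, 58 mm diameter, 19 mm high, right of the clamp, near the front edge. Origin: centre of its underside.
- cap: The cap itself; origin at the centre of its lower edge, 13 mm below cap_center, z up. A sprung seal in the jar's mouth pushes the cap up with about 15 N, which makes it tight (some 0.3 N m); when the lugs come free, this push comes on the hand that holds the cap.
Not all that is in view belongs to the job. Of the things that look like the cap, the smaller one is meant.

How it is judged:
On the way, in this order (a step that is already met when the one before it is completed fails the run):
1. the jaw is closed on the jar, the jar stands square in the clamp, the cap is still shut (value of joint jaw above 0.0365 m and angle between the x axis of jar and the x axis of clamp, either way round below 0.12 rad and z of jar in the frame of clamp below 0.02 m and x of cap_mark in the frame of jar above 0.0199172 m and z of cap_center in the frame of jar below 0.08 m), for 0.2 s.
2. the cap is turned anticlockwise until its lugs are free, the cap still down on the jar, the jar still braced (value of joint jaw above 0.0365 m and angle between the x axis of jar and the x axis of clamp, either way round below 0.12 rad and z of jar in the frame of clamp below 0.02 m and x of cap_mark in the frame of jar below 0.0122063 m and z of cap_center in the frame of jar below 0.083 m), for 0.1 s.
At the end, for the whole second after the job is handed in: The gripper holds the cap still, level within 0.17 rad, 12 to 45 mm above its closed height and within 18 mm of the jar's axis, not touching the jar; the jar stands upright on the board, square to it within 0.12 rad, with the jaw closed on it (travel over 0.0365) (value of joint jaw above 0.0365 m and angle between the x axis of jar and the x axis of clamp, either way round below 0.12 rad and z of jar in the frame of clamp below 0.02 m and z of cap_center in the frame of jar between 0.089 and 0.122 m and horizontal distance between cap_center and jar below 0.018 m and angle between cap_center's own z axis and vertical below 0.17 rad and angle between jar's own z axis and vertical below 0.08 rad and contact force between the fingers and cap above 1 N and contact force between cap and jar below 0.2 N and linear speed of cap below 0.03 m/s); the arm keeps its last pose, push and grip.
It fails at once if the cap is turned on past the free lugs into the next stops while still down on the jar (x of cap_mark in the frame of jar below -0.00716657 m and z of cap_center in the frame of jar below 0.082 m).
It fails at once if the jar is lifted off the board or tipped (z of jar in the frame of clamp above 0.023 m or angle between jar's own z axis and vertical above 0.2 rad).
It fails at once if a bystander is disturbed (distance of any of masking_tape, stain_tin, electrical_tape from where it was at the start of the episode above 0.03 m).
It also fails if it takes over 43 s, if anything falls off the work surface, if the arm or the gripper's body presses on something with over 40 N, if the wrist force passes 120 N, or if a joint passes its speed limit or range.

## Working session

There is one attempt and no reset: what is moved stays moved. The work goes in short steps, Python scripts to look and compute and a tool call to move; the robot and the scene stay as the last step left them, time stands still between calls to the robot, and variables do not carry over. Pictures are saved under pics/ and viewed, at most 10 in all, crops included, and the job is handed in when it is done.

Besides the shell and the picture viewer there is one more tool, called after ">>>" in YAML: its name, and indented under it one key for each argument. move_arm: Moves the arm, as the interface text tells. Its arguments: {"type":"object","properties":{"series":{"type":"array"},"squeeze":{"type":"number"}},"required":["series"]}

```bash
mkdir -p pics; cat > h.py <<'E'
import numpy as np, cv2
from scipy.spatial.transform import Rotation as Ro
from workcell import bot
def cloud(cam, d):
    p=bot.camera_params(cam); f=200/np.tan(np.radians(p["fovy"])/2)
    v,u=np.mgrid[0:400,0:640]
    P=np.stack([(u-p["cx"])/f*d,(v-p["cy"])/f*d,d],-1)
    if "R" in p: return (P-np.array(p["t"]))@np.array(p["R"])
    T=np.array(p["tool_from_camera"]); s=bot.observe()
    return (P@T[:3,:3].T+T[:3,3])@Ro.from_euler('xyz',s["tool_rot"]).as_matrix().T+np.array(s["position"])
E
python3 - <<'E'
from h import *
print(bot.observe())
ims=[]
for c in ["top","side"]:
    im,d=bot.grab_frame(c); W=cloud(c,d); np.savez(f"{c}.npz",im=im,W=W,d=d)
    print(c,{k:v for k,v in bot.camera_params(c).items()})
    for t in ["clamp","jaw_post","jar","cap_center","cap_mark","stain_tin"]:
        for r in bot.trace(c,t)[:3]:
            m=r["mask"]&(d>0)
            print(t,round(r["conf"],2),np.round(r["bbox"]),m.sum(),np.round(np.median(W[m],0),3),np.round(np.percentile(W[m],98,axis=0),3),np.round(np.percentile(W[m],2,axis=0),3))
    cv2.imwrite(f"pics/{c}.png",im[...,::-1])
E
```

```text
{'clock': 0.0, 'qpos': array([ 1.07878564,  0.52199939, -0.03628137,  1.59998628,  0.0212106 ,
        1.02111078, -0.11277101]), 'qd': array([-0.00020684,  0.0017727 ,  0.00026979,  0.00210169,  0.00013304,
       -0.00220603, -0.00069713]), 'joint_efforts': array([-1.36921826e-03, -9.27123070e+01,  1.97900422e+00, -3.69940567e+01,
        1.77030772e-02,  8.08440585e-03, -1.10294042e-05]), 'position': array([ 0.25568752, -0.56994452,  0.23074315]), 'tool_rot': array([-3.14047934e+00,  1.11827194e-04,  4.21794997e-01]), 'force': array([-1.17285728, -0.48013899,  0.54377739]), 'moment': array([0.04151979, 0.04248952, 0.02043111]), 'finger_force': 0.0, 'grip_width': 0.08563573473754671}
top {'fovy': 42.07731528998544, 'cx': 309.9219947451492, 'cy': 202.68532752079713, 'R': array([[ 0.02567413, -0.99965442,  0.00564564],
       [-0.99862303, -0.02590527, -0.04561757],
       [ 0.04574806, -0.00446668, -0.99894302]]), 't': array([0.09966592, 0.51819886, 1.11887207])}
clamp 0.64 [238. 184. 337. 240.] 4683 [0.488 0.145 0.016] [0.551 0.263 0.069] [0.434 0.059 0.004]
jaw_post 0.65 [291. 194
[... 1294 characters left out ...]
. 196. 406. 212.] 302 [ 0.421 -0.094  0.013] [ 0.446 -0.079  0.018] [ 0.396 -0.13   0.   ]
jar 0.67 [288. 226. 328. 260.] 816 [0.473 0.222 0.059] [0.523 0.23  0.074] [0.466 0.177 0.021]
cap_center 0.67 [287. 206. 322. 234.] 807 [0.49  0.212 0.103] [0.523 0.229 0.105] [0.466 0.173 0.079]
cap_center 0.64 [199. 232. 244. 276.] 1610 [0.625 0.296 0.035] [0.674 0.324 0.037] [0.595 0.245 0.002]
cap_mark 0.83 [198. 234. 249. 274.] 1626 [0.624 0.295 0.035] [0.674 0.324 0.037] [0.595 0.244 0.   ]
cap_mark 0.6 [290. 211. 324. 235.] 815 [0.49  0.212 0.103] [0.553 0.229 0.105] [0.466 0.078 0.03 ]
stain_tin 0.9 [333. 164. 363. 200.] 1031 [ 0.544 -0.092  0.049] [ 0.587 -0.081  0.075] [ 0.516 -0.148  0.002]
```

```bash
python3 - <<'E'
from h import *
z=np.load("top.npz"); W=z["W"]; im=z["im"]; d=z["d"]
cv2.imwrite("pics/crop.png",cv2.resize(im[110:260,200:450],None,fx=3.2,fy=3.2,interpolation=cv2.INTER_CUBIC)[...,::-1])
roi=np.zeros(d.shape,bool); roi[180:245,230:345]=1
def sel(a,b,x0=.4,x1=.6,y0=0,y1=.3): return roi&(d>0)&(W[...,2]>a)&(W[...,2]<b)&(W[...,0]>x0)&(W[...,0]<x1)&(W[...,1]>y0)&(W[...,1]<y1)
for n,m in dict(board=sel(.008,.4),cap=sel(.095,.12),mid=sel(.05,.063),post=sel(.065,.08,y1=.155)).items():
    p=W[m][:,:2]
    if len(p)<5: print(n,len(p)); continue
    r=cv2.minAreaRect((p*1000).astype(np.float32)); print(n,len(p),p.mean(0).round(4),r)
m=sel(.05,.063); p=W[m]
for q in [p[p[:,1]>.19],p[p[:,1]<.19]]:
  if len(q)>5: print(len(q),q.mean(0),cv2.minAreaRect((q[:,:2]*1000).astype(np.float32)))
print(cv2.minEnclosingCircle((W[sel(.095,.12)][:,:2]*1000).astype(np.float32)))
E
```

```text
board 5436 [0.4916 0.1617] ((492.29925537109375, 163.32359313964844), (120.12239074707031, 215.15643310546875), 0.4916852116584778)
cap 759 [0.4956 0.1972] ((495.39471435546875, 197.20928955078125), (60.971832275390625, 61.90750503540039), 81.21284484863281)
mid 798 [0.492  0.2042] ((492.6493225097656, 199.34246826171875), (77.35369110107422, 131.74884033203125), 1.229669451713562)
post 86 [0.4929 0.0995] ((492.94500732421875, 99.17198181152344), (14.534805297851562, 22.742883682250977), 1.6715104579925537)
442 [0.49132316 0.25214658 0.05643243] ((491.47442626953125, 252.4516143798828), (24.436349868774414, 77.98273468017578), 89.01997375488281)
356 [0.49290381 0.14475125 0.05635841] ((492.42791748046875, 151.42164611816406), (35.58933639526367, 69.76374053955078), 88.20443725585938)
((495.6728515625, 197.4724578857422), 31.52833366394043)
```

View pics/crop.png

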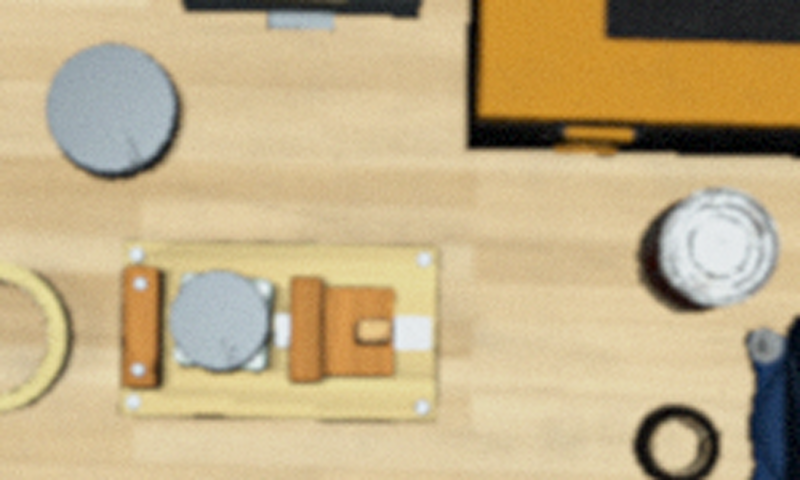

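The crop shows the board at x 125-438, y 245-418 (fence on the left). The small cap is at (220,320) with its bar pointing down, and the post is at (373,330), so the jaw travel is about 14 mm. I'll now go above the post.

>>> move_arm:
  series: "[[[49,-51.3,3],[0,0,-1.149],60],[[49,-51.3,3],[0,0,-1.149],60],[[49,-51.3,3],[0,0,-1.149],60],[[49,-51.3,3],[0,0,-1.149],60],[[49,-51.3,3],[0,0,-1.149],60],[[49,-51.3,3],[0,0,-1.149],60],[[49,-51.3,3],[0,0,-1.149],60],[[49,-51.3,3],[0,0,-1.149],60],[[49,-51.3,3],[0,0,-1.149],60],[[49,-51.3,3],[0,0,-1.149],60],[[49,-51.3,3],[0,0,-1.149],60],[[49,-51.3,3],[0,0,-1.149],60],[[49,-51.3,3],[0,0,-1.149],60],[[49,-51.3,3],[0,0,-1.149],60],[[49,-51.3,3],[0,0,-1.149],60],[[49,-51.3,3],[0,0,-1.149],60],[[49,-51.3,3],[0,0,-1.149],60],[[49,-51.3,3],[0,0,-1.149],60],[[49,-51.3,3],[0,0,-1.149],60],[[49,-51.3,3],[0,0,-1.149],60]]]"

```text
move_arm: Invalid argument: series='[[[49,-51.3,3],[0,0,-1.149],60],[[49,-51.3,3],[0,0,-1.149],60],[[49,-51.3,3],[0,0,-1.149],60],[[49,-51.3,3],[0,0,-1.149],60],[[49,-51.3,3],[0,0,-1.149],60],[[49,-51.3,3],[0,0,-1.149],60],[[49,-51.3,3...(624 chars total, truncated) is not valid JSON
```

>>> move_arm:
  series:
    - [[49, -51.3, 3], [0, 0, -1.149], 60]
    - [[49, -51.3, 3], [0, 0, -1.149], 60]
    - [[49, -51.3, 3], [0, 0, -1.149], 60]
    - [[49, -51.3, 3], [0, 0, -1.149], 60]
    - [[49, -51.3, 3], [0, 0, -1.149], 60]
    - [[49, -51.3, 3], [0, 0, -1.149], 60]
    - [[49, -51.3, 3], [0, 0, -1.149], 60]
    - [[49, -51.3, 3], [0, 0, -1.149], 60]
    - [[49, -51.3, 3], [0, 0, -1.149], 60]
    - [[49, -51.3, 3], [0, 0, -1.149], 60]
    - [[49, -51.3, 3], [0, 0, -1.149], 60]
    - [[49, -51.3, 3], [0, 0, -1.149], 60]
    - [[49, -51.3, 3], [0, 0, -1.149], 60]
    - [[49, -51.3, 3], [0, 0, -1.149], 60]
    - [[49, -51.3, 3], [0, 0, -1.149], 60]
    - [[49, -51.3, 3], [0, 0, -1.149], 60]
    - [[49, -51.3, 3], [0, 0, -1.149], 60]
    - [[49, -51.3, 3], [0, 0, -1.149], 60]
    - [[49, -51.3, 3], [0, 0, -1.149], 60]
    - [[49, -51.3, 3], [0, 0, -1.149], 60]

```text
clock: 2.37
position: [0.4927, 0.0982, 0.2011]
tool_rot: [-3.141, 0.0, 1.571]
force: [-0.1, -0.8, -1.2]
grip_width: 0.0509
finger_force: 0.0
```

```bash
python3 - <<'E'
from h import *
im,d=bot.grab_frame("wrist"); W=cloud("wrist",d); cv2.imwrite("pics/w1.png",im[...,::-1])
def rect(n,m):
    p=W[m&(d>0)]
    if len(p)>9: print(n,len(p),p.mean(0).round(4),cv2.minAreaRect((p[:,:2]*1000).astype(np.float32)))
z=W[...,2];y=W[...,1];x=W[...,0]
b=(x>.42)&(x<.57)&(y>.03)&(y<.28)
rect("post",b&(z>.066)&(z<.078)&(y<.13)); rect("jaw",b&(z>.05)&(z<.063)&(y<.17)); rect("cap",b&(z>.1)&(z<.112)); rect("board",b&(z>.01)&(z<.02))
E
```

```text
post 400 [0.4917 0.0993 0.0719] ((491.6268615722656, 98.7509536743164), (15.170154571533203, 22.987302780151367), 0.268900990486145)
jaw 1789 [0.4916 0.1428 0.0574] ((491.69329833984375, 129.88990783691406), (69.96028900146484, 48.14607620239258), 0.002144082449376583)
cap 5921 [0.4949 0.1969 0.1058] ((494.81695556640625, 196.40817260742188), (62.38594436645508, 62.66423416137695), 45.15028762817383)
board 10796 [0.4892 0.1523 0.0158] ((491.57415771484375, 161.25198364257812), (120.40615844726562, 214.58267211914062), 0.4516852796077728)
```

View pics/w1.png

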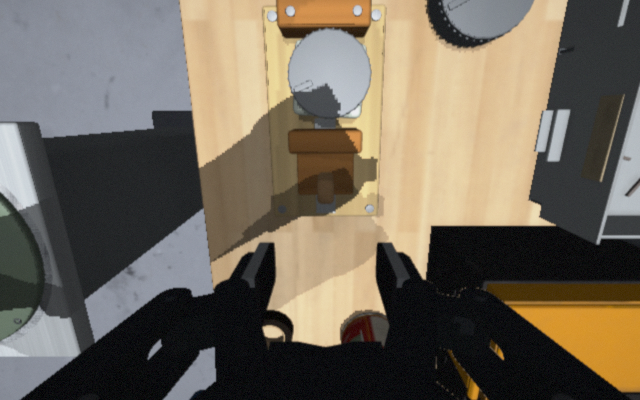

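The wrist view shows the cap at (330,72) with its bar at (303,87), and the post at (325,190), i.e. at (0.4917, 0.099), matching the top view. Next I descend and grip the post.

>>> move_arm:
  series:
    - [[0.1, -0.1, 4], [0, 0, 0], 50]
    - [[0.1, -0.1, 8], [0, 0, 0], 50]
    - [[0.1, -0.1, 12], [0, 0, 0], 50]
    - [[0.1, -0.1, 15], [0, 0, 0], 50]
    - [[0.1, -0.1, 16], [0, 0, 0], 50]
    - [[0.1, -0.1, 16], [0, 0, 0], 50]
    - [[0.1, -0.1, 16], [0, 0, 0], 0]
    - [[0.1, -0.1, 16], [0, 0, 0], 0]
    - [[0.1, -0.1, 16], [0, 0, 0], 0]
    - [[0.1, -0.1, 16], [0, 0, 0], 0]
    - [[0.1, -0.1, 16], [0, 0, 0], 0]
    - [[0.1, -0.1, 16], [0, 0, 0], 0]
    - [[0.1, -0.1, 16], [0, 0, 0], 0]
    - [[0.1, -0.1, 16], [0, 0, 0], 0]
    - [[0.1, -0.1, 16], [0, 0, 0], 0]
  squeeze: 80

```text
clock: 3.67
position: [0.4926, 0.0992, 0.0434]
tool_rot: [3.139, 0.0, 1.571]
force: [-4.9, -0.7, 11.8]
grip_width: 0.0149
finger_force: 77.8
```

>>> move_arm:
  series:
    - [[0.3, 0, -0.2], [0, 0, 0], 0]
    - [[0.6, 0, -0.2], [0, 0, 0], 0]
    - [[0.9, 0, -0.2], [0, 0, 0], 0]
    - [[1.2, 0, -0.2], [0, 0, 0], 0]
    - [[1.5, 0, -0.2], [0, 0, 0], 0]
    - [[1.8, 0, -0.2], [0, 0, 0], 0]
    - [[2.0, 0, -0.2], [0, 0, 0], 0]
    - [[2.2, 0, -0.2], [0, 0, 0], 0]
    - [[2.3, 0, -0.2], [0, 0, 0], 0]
    - [[2.4, 0, -0.2], [0, 0, 0], 0]
    - [[2.4, 0, -0.2], [0, 0, 0], 0]
    - [[2.4, 0, -0.2], [0, 0, 0], 0]

```text
clock: 4.67
position: [0.4922, 0.1209, 0.0437]
tool_rot: [3.141, 0.003, 1.569]
force: [6.8, -11.1, -28.1]
grip_width: 0.0145
finger_force: 86.3
```

>>> move_arm:
  series:
    - [[0.1, 0, 0.1], [0, 0, 0], 0]
    - [[0.2, 0, 0.1], [0, 0, 0], 0]
    - [[0.3, 0, 0.1], [0, 0, 0], 0]
    - [[0.4, 0, 0.1], [0, 0, 0], 0]
    - [[0.5, 0, 0.1], [0, 0, 0], 0]
    - [[0.5, 0, 0.1], [0, 0, 0], 0]
    - [[0.5, 0, 0.1], [0, 0, 0], 0]

```text
clock: 5.25
position: [0.4923, 0.1246, 0.0436]
tool_rot: [3.141, 0.005, 1.568]
force: [0.3, -18.3, -0.8]
grip_width: 0.0149
finger_force: 90.3
```

>>> move_arm:
  series:
    - [[0.1, 0, 0], [0, 0, 0], 0]
    - [[0.2, 0, 0], [0, 0, 0], 0]
    - [[0.3, 0, 0], [0, 0, 0], 0]
    - [[0.4, 0, 0], [0, 0, 0], 0]
    - [[0.4, 0, 0], [0, 0, 0], 0]
    - [[0.4, 0, 0], [0, 0, 0], 0]

```text
clock: 5.75
position: [0.4922, 0.1246, 0.0435]
tool_rot: [-3.141, 0.01, 1.565]
force: [0.3, -42.4, 8.2]
grip_width: 0.0144
finger_force: 91.8
```

>>> move_arm:
  series:
    - [[-0.3, 0, 0], [0, 0, 0], 0]
    - [[-0.5, 0, 0], [0, 0, 0], 0]
    - [[-0.5, 0, 0], [0, 0, 0], 45]
    - [[-0.5, 0, 0], [0, 0, 0], 45]
    - [[-0.5, 0, 0], [0, 0, 0], 45]
    - [[-0.5, 0, 0], [0, 0, 0], 45]
    - [[-0.5, 0, -3], [0, 0, 0], 45]
    - [[-0.5, 0, -7], [0, 0, 0], 60]
    - [[-0.5, 0, -11], [0, 0, 0], 90]
    - [[-0.5, 0, -15], [0, 0, 0], 100]
    - [[-0.5, 0, -17], [0, 0, 0], 100]
    - [[-0.5, 0, -17], [0, 0, 0], 100]
    - [[-0.5, 0, -17], [0, 0, 0], 100]

```text
clock: 6.83
position: [0.4924, 0.1276, 0.2136]
tool_rot: [3.139, -0.0, 1.571]
force: [0.7, 0.1, -0.4]
grip_width: 0.0853
finger_force: 0.0
```

```bash
cat > look.py <<'E'
from h import *
import sys
s=bot.observe(); print(s["position"],s["tool_rot"],s["force"],s["clock"],s["qpos"].round(2))
im,d=bot.grab_frame("wrist"); W=cloud("wrist",d); np.savez("w.npz",im=im,W=W,d=d)
def rect(n,m):
    p=W[m&(d>0)]
    if len(p)>9: print(n,len(p),p.mean(0).round(4),cv2.minAreaRect((p[:,:2]*1000).astype(np.float32)))
    return p
z=W[...,2];y=W[...,1];x=W[...,0]
b=(x>.42)&(x<.57)&(y>.03)&(y<.29)
rect("post",b&(z>.066)&(z<.078)&(y<.15)); rect("jaw",b&(z>.05)&(z<.0625)&(y<.185)); rect("fence",b&(z>.05)&(z<.0625)&(y>.225))
rect("jar",b&(z>.068)&(z<.078)&(y>.16))
p=rect("cap",b&(z>.1)&(z<.112)); print(cv2.minEnclosingCircle((p[:,:2]*1000).astype(np.float32)))
v,u=np.where(b&(z>.1)&(z<.112)); a=[max(v.min()-15,0),v.max()+15,max(u.min()-15,0),u.max()+15]; print(a)
cv2.imwrite(sys.argv[1],cv2.resize(im[a[0]:a[1],a[2]:a[3]],None,fx=4,fy=4,interpolation=cv2.INTER_CUBIC)[...,::-1])
E
python3 look.py pics/w2.png
```

```text
[0.49240219 0.12764689 0.21356788] [ 3.13896713e+00 -4.04700503e-04  1.57073149e+00] [ 0.73379833  0.07130129 -0.44687589] 6.8333 [ 0.05  0.4  -0.55  1.9   0.26  0.91 -0.62]
post 381 [0.4909 0.1248 0.0706] ((490.9187927246094, 123.96142578125), (23.56503677368164, 15.930233001708984), 89.86111450195312)
jaw 1467 [0.4898 0.1674 0.0563] ((490.111328125, 155.4769287109375), (69.48257446289062, 48.12975311279297), 0.06686754524707794)
fence 2101 [0.4889 0.253  0.0561] ((489.59857177734375, 251.6669158935547), (80.11620330810547, 24.29991912841797), 0.6721149682998657)
jar 226 [0.4915 0.2024 0.0709] ((492.5668640136719, 209.64695739746094), (59.23768997192383, 58.9577751159668), 0.6684131622314453)
cap 5019 [0.4925 0.2107 0.1044] ((492.4232482910156, 209.94825744628906), (62.154544830322266, 62.56903076171875), 81.01406860351562)
((492.5805358886719, 209.86639404296875), 31.627269744873047)
[np.int64(41), np.int64(154), np.int64(273), np.int64(381)]
```

View pics/w2.png

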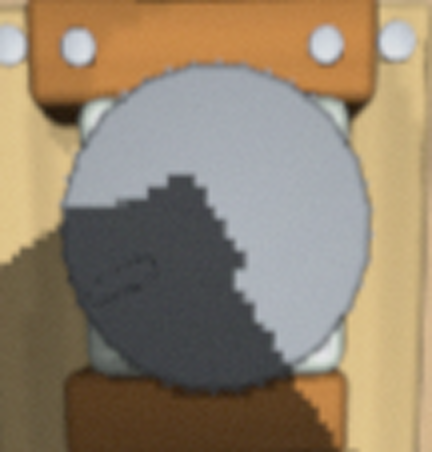

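The jar is square against the fence and the jaw is snug on it. The bar runs from (92,297) to (155,265) in the crop, so I'll compute its angle.

```bash
python3 - <<'E'
import numpy as np
z=np.load("w.npz"); W=z["W"]
a=W[115,296];b=W[107,312];c=np.array([.4925,.2099,.105])
print(a,b); 
for q in (a,b,(a+b)/2): print(np.degrees(np.arctan2(-(q-c)[1],-(q-c)[0])),np.hypot(*(q-c)[:2]))
print(np.degrees(np.arctan2((b-a)[1],(b-a)[0])))
E
```

```text
[0.46781793 0.19772712 0.10543214] [0.4806206  0.20382515 0.10443449]
26.251925758260136 0.02752060654666789
27.084171153722163 0.013342559206509333
26.52366662836739 0.0204311088965214
25.46887720332097
```

>>> move_arm:
  series:
    - [[4, 0, 0], [0, 0, 0], 100]
    - [[8.2, 0, 0], [0, 0, 0], 100]
    - [[8.2, 0, 4], [0, 0, 0], 100]
    - [[8.2, 0, 8], [0, 0, 0], 100]
    - [[8.2, 0, 11], [0, 0, 0], 100]
    - [[8.2, 0, 13], [0, 0, 0], 100]
    - [[8.2, 0, 14], [0, 0, 0], 100]
    - [[8.2, 0, 14], [0, 0, 0], 100]
    - [[8.2, 0, 14], [0, 0, 0], 100]

```text
clock: 7.63
position: [0.4917, 0.2097, 0.0723]
tool_rot: [-3.141, 0.0, 1.571]
force: [-0.0, 0.3, 1.2]
grip_width: 0.0856
finger_force: 0.0
```

>>> move_arm:
  series:
    - [[0, 0.1, 0], [0, 0, 0], 60]
    - [[0, 0.1, 0], [0, 0, 0], 50]
    - [[0, 0.1, 0], [0, 0, 0], 40]
    - [[0, 0.1, 0], [0, 0, 0], 40]
    - [[0, 0.1, 0], [0, 0, 0], 40]
    - [[0, 0.1, 0], [0, 0, 0], 40]
    - [[0, 0.1, 0], [0, 0, 0], 40]
    - [[0, 0.1, 0], [0, 0, 0], 40]
  squeeze: 80

```text
clock: 8.3
position: [0.494, 0.2096, 0.0739]
tool_rot: [3.139, -0.001, 1.57]
force: [-0.0, -1.0, 11.6]
grip_width: 0.0599
finger_force: 83.3
```

>>> move_arm:
  series:
    - [[0, 0, 0], [0, 0, -0.06], 40]
    - [[0, 0, 0], [0, 0, -0.12], 40]
    - [[0, 0, 0], [0, 0, -0.18], 40]
    - [[0, 0, 0], [0, 0, -0.24], 40]
    - [[0, 0, 0], [0, 0, -0.3], 40]
    - [[0, 0, 0], [0, 0, -0.36], 40]
    - [[0, 0, 0], [0, 0, -0.42], 40]
    - [[0, 0, 0], [0, 0, -0.48], 40]
    - [[0, 0, 0], [0, 0, -0.54], 40]
    - [[0, 0, 0], [0, 0, -0.6], 40]
    - [[0, 0, 0], [0, 0, -0.66], 40]
    - [[0, 0, 0], [0, 0, -0.72], 40]
    - [[0, 0, 0], [0, 0, -0.72], 40]

```text
clock: 9.38
position: [0.4941, 0.2098, 0.074]
tool_rot: [3.139, 0.001, 2.294]
force: [-0.2, 0.2, 12.8]
grip_width: 0.0597
finger_force: 83.6
```

```bash
python3 - <<'E'
from h import *
s=bot.observe(); print(s["moment"],s["force"],s["tool_rot"],s["qpos"].round(2))
for c in ["top","wrist"]:
    im,d=bot.grab_frame(c)
    print(c,[(round(r["conf"],2),np.round(r["bbox"])) for r in bot.find_in(c,"cap_mark")[:2]])
    im=im[150:260,210:350] if c=="top" else im
    cv2.imwrite(f"pics/t_{c}.png",cv2.resize(im,None,fx=4 if c=="top" else 1,fy=4 if c=="top" else 1,interpolation=cv2.INTER_CUBIC)[...,::-1])
E
```

```text
[-0.09542324  0.05925896  0.08267177] [-0.19308337  0.22603691 12.79612999] [3.13864151e+00 1.10604439e-03 2.29429647e+00] [-0.05  0.68 -0.64  1.93  0.61  0.72 -0.33]
top [(0.72, array([214., 122., 255., 160.]))]
wrist [(0.98, array([252., 200., 400., 346.])), (0.7, array([464., 211., 615., 338.]))]
```

View pics/t_wrist.png

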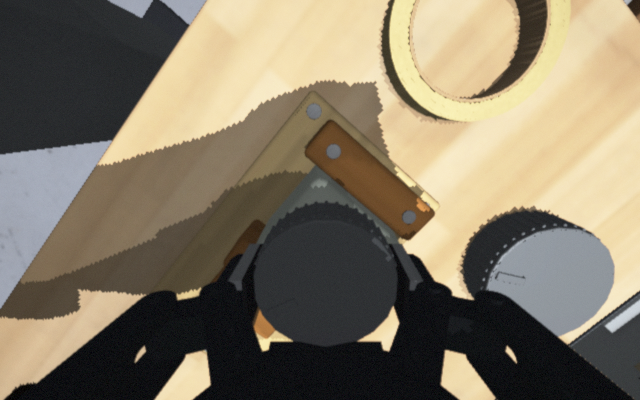

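The wrist view shows the cap between the fingers, with the bar faint at (282,300). That is the same angle in the hand as before, so the cap turned with the gripper and the mark is now near 67°. About 15° more is needed.

>>> move_arm:
  series:
    - [[0, 0, 0], [0, 0, -0.06], 40]
    - [[0, 0, 0], [0, 0, -0.12], 40]
    - [[0, 0, 0], [0, 0, -0.18], 40]
    - [[0, 0, 0], [0, 0, -0.24], 40]
    - [[0, 0, 0], [0, 0, -0.28], 40]
    - [[0, 0, 0], [0, 0, -0.28], 40]
    - [[0, 0, 0], [0, 0, -0.28], 40]
    - [[0, 0, 0], [0, 0, -0.28], 40]

```text
clock: 10.25
position: [0.4943, 0.2099, 0.0741]
tool_rot: [3.139, 0.002, 2.57]
force: [0.8, 0.9, 14.4]
grip_width: 0.0601
finger_force: 83.7
```

>>> move_arm:
  series:
    - [[0, 0, -0.2], [0, 0, 0], 40]
    - [[0, 0, -0.4], [0, 0, 0], 40]
    - [[0, 0, -0.6], [0, 0, 0], 40]
    - [[0, 0, -0.8], [0, 0, 0], 40]
    - [[0, 0, -0.8], [0, 0, 0], 40]

```text
clock: 10.67
position: [0.4933, 0.2093, 0.081]
tool_rot: [3.141, 0.001, 2.57]
force: [0.6, 0.7, 0.2]
grip_width: 0.06
finger_force: 86.0
```

Free, with no residual force. I'll lift the rest.

>>> move_arm:
  series:
    - [[0, 0, -0.4], [0, 0, 0], 40]
    - [[0, 0, -0.8], [0, 0, 0], 40]
    - [[0, 0, -1.2], [0, 0, 0], 40]
    - [[0, 0, -1.6], [0, 0, 0], 40]
    - [[0, 0, -1.8], [0, 0, 0], 40]
    - [[0, 0, -1.8], [0, 0, 0], 40]
    - [[0, 0, -1.8], [0, 0, 0], 40]
    - [[0, 0, -1.8], [0, 0, 0], 40]

```text
clock: 11.33
position: [0.4929, 0.2093, 0.0982]
tool_rot: [-3.141, -0.0, 2.571]
force: [0.4, -0.3, -0.2]
grip_width: 0.0601
finger_force: 86.1
```

```bash
python3 - <<'E'
from h import *
im,d=bot.grab_frame("side"); W=cloud("side",d)
cv2.imwrite("pics/s2.png",cv2.resize(im[150:320,220:420],None,fx=3.5,fy=3.5,interpolation=cv2.INTER_CUBIC)[...,::-1])
for t in ["cap_center","jar","jaw_post"]:
  for r in bot.trace("side",t)[:2]:
    m=r["mask"]&(d>0); print(t,round(r["conf"],2),np.round(np.median(W[m],0),3),np.round(np.percentile(W[m],98,axis=0),3),np.round(np.percentile(W[m],2,axis=0),3))
E
```

```text
cap_center 0.76 [0.625 0.296 0.035] [0.674 0.324 0.037] [0.595 0.246 0.002]
cap_center 0.38 [ 0.54  -0.093  0.044] [ 0.595 -0.079  0.076] [ 0.515 -0.28  -0.002]
jar 0.93 [0.478 0.228 0.07 ] [0.521 0.242 0.09 ] [0.465 0.188 0.024]
jaw_post 0.85 [0.467 0.139 0.044] [0.498 0.182 0.071] [0.458 0.115 0.016]
jaw_post 0.37 [0.484 0.223 0.127] [0.519 0.242 0.129] [0.463 0.187 0.103]
```

View pics/s2.png

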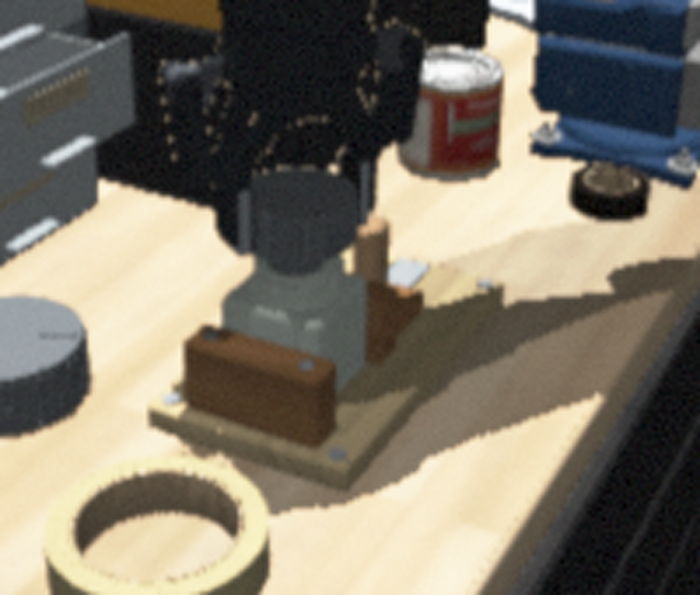

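The side view shows the cap level in the fingers at (300,220). Its top is at z 0.128, about 24 mm up, and the jar at (300,310) stands square between fence and jaw. Handing in.

```bash
python3 -c "
from workcell import bot
print(bot.job_done())"
```

```text
the job is handed in; nothing more can be done
None
```

The job is handed in, but no pass or fail was reported back: my last checks showed the jar braced square in the closed clamp, the cap turned about 57° anticlockwise until its lugs came free, and the gripper holding it level about 24 mm above its seat.

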